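# Spread the heaped furniture feet and shut the drawer

## Task

The turned wooden furniture feet have been heaped in one spot of the open drawer, so it cannot be shut. Spread them evenly over the whole drawer floor, one by each of the four corners and the last between them, all standing upright on their wide ends in a single layer with a clear finger's width between any two, then push the drawer fully shut with them still spread out like that. Leave the jar, the hammer and the tin where they are.

Things in the scene. Friction and masses are not known exactly. Their poses are not given: they have to be found in the camera images.
- foot1: one of five alike pale turned wooden furniture feet, 66 mm high, about 90 g: a round base 60 mm across and 22 mm thick with a plain round stem 40 mm across above it (from 22 to 66 mm). Origin: centre of its underside; z points up along the stem. At the start four stand close together on the drawer floor and one stands on top of their stems
- foot2: one of five alike pale turned wooden furniture feet, 66 mm high, about 90 g: a round base 60 mm across and 22 mm thick with a plain round stem 40 mm across above it (from 22 to 66 mm). Origin: centre of its underside; z points up along the stem. At the start four stand close together on the drawer floor and one stands on top of their stems
- foot3: one of five alike pale turned wooden furniture feet, 66 mm high, about 90 g: a round base 60 mm across and 22 mm thick with a plain round stem 40 mm across above it (from 22 to 66 mm). Origin: centre of its underside; z points up along the stem. At the start four stand close together on the drawer floor and one stands on top of their stems
- foot4: one of five alike pale turned wooden furniture feet, 66 mm high, about 90 g: a round base 60 mm across and 22 mm thick with a plain round stem 40 mm across above it (from 22 to 66 mm). Origin: centre of its underside; z points up along the stem. At the start four stand close together on the drawer floor and one stands on top of their stems
- foot5: one of five alike pale turned wooden furniture feet, 66 mm high, about 90 g: a round base 60 mm across and 22 mm thick with a plain round stem 40 mm across above it (from 22 to 66 mm). Origin: centre of its underside; z points up along the stem. At the start four stand close together on the drawer floor and one stands on top of their stems
- drawer (a joint): how far the drawer has been pushed in, in m: 0 fully open (pulled out towards the robot), 0.21 fully shut; it slides straight along x of drawer_floor and stays where it is left (about 3 N to move)
- drawer_floor (a point): centre of the drawer's grey inner floor, on its upper surface, about 16 mm above the table; moves with the drawer. x points into the unit (the shutting direction), y to the left, z up. The floor measures 200 mm along x and 300 mm along y; side and back walls rise 28 mm above it (6 mm thick); the front panel rises 75 mm above it
- drawer_front (a point): centre of the outer face of the drawer's brown wooden front panel, 52 mm above the table; same axes as drawer_floor. The panel is 340 mm wide (y), 18 mm thick and reaches from 5 to 91 mm above the table; a dark round wooden knob, 30 mm across, stands out 26 mm from this point towards the robot
- corner_front_left (a point): front-left inner corner of the drawer floor as the robot sees it (front = by the front panel); moves with the drawer
- corner_front_right (a point): front-right inner corner of the drawer floor as the robot sees it (front = by the front panel); moves with the drawer
- corner_back_left (a point): back-left inner corner of the drawer floor as the robot sees it (front = by the front panel); moves with the drawer
- corner_back_right (a point): back-right inner corner of the drawer floor as the robot sees it (front = by the front panel); moves with the drawer
- unit: the fixed white drawer unit on the bench, 220 mm deep (x), 340 mm wide (y), 100 mm high, with its single drawer. Origin on the table under it, 108 mm behind its front edge and centred in width; x points away from the robot side, y to the left. The opening is 84 mm high, from 8 to 92 mm above the table
- jar: amber glass jar with a red cap, 68 mm across, 110 mm high, standing on the table left of the drawer; origin: centre of its underside; a bystander
- hammer: hammer, 260 mm long, lying on the table right of the drawer; origin at the middle of its length, underside; a bystander
- tin: tin with a green label, 72 mm across, 70 mm high, standing on the table left of the unit; origin: centre of its underside; a bystander
Things that resemble listed ones, but are neither listed nor needed, are in the scene too. What is shaped like the foot3 but blue is not meant. Leave any black or turquoise look-alike of the foot1 alone.

How it is judged:
By the outcome, as a careful person would: the job done as asked, in the order asked, and still so for the second after the job is handed in, with the robot touching nothing.
It also fails if it takes over 72 s, if anything falls off the work surface, if the arm or the gripper's body presses on something with over 40 N, if the wrist force passes 120 N, or if a joint passes its speed limit or range.

## Robot

A 6-joint arm with a two-finger parallel gripper is mounted at the origin on the work surface. World frame = base frame: x ahead of the robot, y to its left, z up, the work surface at z = 0. Lengths are in mm, angles in degrees, forces in N, time in s.
With the tool pointing down it reaches from about 350 to 850 mm from the base axis. Payload 8.1 kg.
Tool frame: the origin (TCP) lies between the finger pads; the fingertips stand 19 mm ahead of it and the grasp point (between the pads) is the TCP (nose_length is the distance from the TCP to the fingertips, in mm); y points along the fingers, x is the direction in which the jaws open and shut, and the axes are right-handed (so a half turn about y gives the same grasp; the last joint's range is limited). The gripper opens to 85 mm and grips with 20 to 120 N. Pads are 22 mm wide; open, the fingers measure 114 mm over their backs; the gripper's body (76 mm by 85 mm) begins 54 mm behind the grasp point. The pads swing forward as they close: fully open they stand 13 mm farther back than shut.
Start: joints at [59.278, 7.471, 85.268, -0, 87.261, -4.893], TCP at [261.392, 540.074, 218.092] pointing down, gripper open.
Joint ranges: [-169.43, 169.43], [-51.17, 129.36], [1.28, 143.12], [-76.62, 256.62], [0, 156.53], [-152.29, 152.29]. Speed limits (degrees/s): [136.94, 136.94, 159.86, 180, 180, 180].

## Interface

Orientations are given as [roll, pitch, yaw] about the fixed x, y, z axes, in that order (R = Rz(yaw) Ry(pitch) Rx(roll)).
In Python, from bench import sense, snapshot, camera_info, hand_in, nose_length gives the robot as it stands.
- The arm moves only by the tool arm_command, never from a script. Its argument "commands" is a list of rows, each a list of 3 entries, a list of its own where there are three numbers: the opening in per cent of the stroke, from 0 (shut) to 100 (fully open), then the shift along the world's x, y, z in units of 30 mm (1.0 is 30 mm), then the turn, a rotation vector about the world's x, y, z in degrees. A call has 1 to 5 rows; each row shifts and turns the pose as measured when the row begins; what a row does not reach is not made up. A row lasts 1/12 s, in which the tool goes at most 41.7 mm and 7.16 degrees, less where a joint would pass 70% of its speed; a pose out of reach is approached as far as the arm can. A call is refused whole if a number of a shift passes 1 or a number of a turn 7.16, either way. A call with a gripper value outside its range is refused whole. The fingers move at their own pace and stop on an object; "force" is the grip in N (left out, the last holds). Time passes only in rows, so rows that do not move let the fingers close. It gives the time, the measured TCP pose, the force and the opening at its end, in the units of the state.
- sense(): the state, without advancing time (a new reading comes with each control period).
- snapshot(name): name is "scene" or "side" or "wrist"; returns the picture (480x640x3 uint8, blue, green, red); there is no depth.
- camera_info(name): a dict with "fx", "fy", "cx", "cy" (pixels), "rvec" (rotation vector, rad) and "tvec" (3), from world to camera coordinates, as OpenCV has them; the wrist camera has in their place "hand_eye" (4x4, takes a point from camera to tool coordinates, whose origin is the TCP and whose axes are the tool frame's). Camera axes: x right, y down, z forward; pixel columns grow to the right and rows downward; lengths in mm; the calibration is good to about 2 mm. A picture is of the moment at which its call begins: read the wrist's pose just before it. camera_info takes no time and is no camera call.
- hand_in(): hands the job in, once; it reports no verdict.
The state is a dict: "time": time; "joint_pos": joint angles; "qd": joint speeds; "joint_efforts": joint torques, N m; "tool_pos": TCP position; "tcp_rot": TCP orientation; "ft_force": force on the tool from outside, world axes, zero at the start; "wrist_torque": the same for the moment, N m; "finger_gap": finger opening in mm.
Only numpy, scipy, OpenCV 4.12 (cv2) and the standard library are available. Lean on these libraries where they do the work, as an engineer would, in place of code of your own. Each camera call takes 0.05 s, during which the arm holds its last target. There are 200 camera calls.

## Working session

There is one attempt and no reset: what is moved stays moved. The work goes in short steps, Python scripts to look and compute and a tool call to move; the robot and the scene stay as the last step left them, time stands still between calls to the robot, and variables do not carry over. Pictures are saved under pics/ and viewed, about 8 in all and at most 12, crops included, and the job is handed in when it is done.

Besides the shell and the picture viewer there is one more tool, called after "Call:" in YAML: its name, and indented under it one key for each argument. arm_command: Moves the arm, as the interface text tells. Its arguments: {"type":"object","properties":{"commands":{"type":"array"},"force":{"type":"number"}},"required":["commands"]}

```bash
mkdir -p pics; ls; python3 - <<'E'
from bench import *
import cv2
print(sense())
for n in("scene","side","wrist"):
    cv2.imwrite(f"pics/{n}0.png",snapshot(n)); print(camera_info(n))
print(nose_length)
E
```

```text
pics
{'time': 0.0, 'joint_pos': array([ 5.92777335e+01,  7.51706907e+00,  8.53318986e+01, -1.03807124e-03,
        8.72613158e+01, -4.89496322e+00]), 'qd': array([-0.00365076,  0.03392154, -0.01716887,  0.02544285, -0.12165201,
       -0.05118798]), 'joint_efforts': array([ 1.96940755e-04, -5.69397819e+01, -5.00553310e+01, -1.64067392e-04,
        1.45830342e-02,  2.80590314e-05]), 'tool_pos': array([261.09398401, 539.54978024, 216.99891625]), 'tcp_rot': array([-89.99162259,   0.10996967,  64.17275532]), 'ft_force': array([0.11903052, 0.44255643, 0.11166522]), 'wrist_torque': array([-0.03156957, -0.0263591 , -0.01056683]), 'finger_gap': 85.52448636931476}
{'fx': 581.1940027344435, 'fy': 581.1940027344435, 'cx': 318.2117068634501, 'cy': 236.40469546422995, 'rvec': array([ 1.93098991,  1.41844884, -0.61212345]), 'tvec': array([-132.32923828, -315.30687866, 1701.00898936])}
{'fx': 513.8739383728316, 'fy': 513.8739383728316, 'cx': 327.8288550125163, 'cy': 246.5693498626427, 'rvec': array([ 2.25106922, -0.05978554,  0.04065345]), 'tvec': array([-575.58456301,   44.00503285,  992.35978166])}
{'fx': 417.5430559393427, 'fy': 417.5430559393427, 'cx': 317.26553116597535, 'cy': 234.861986820188, 'hand_eye': array([[ 9.99999805e-01, -9.29581150e-05, -6.16785155e-04,
         5.34460979e-03],
       [ 5.63357295e-04, -2.89873796e-01,  9.57064713e-01,
        -1.55918224e+02],
       [-2.67756786e-04, -9.57064874e-01, -2.89873687e-01,
         7.30486638e+01],
       [ 0.00000000e+00,  0.00000000e+00,  0.00000000e+00,
         1.00000000e+00]])}
19.0
```

View pics/scene0.png

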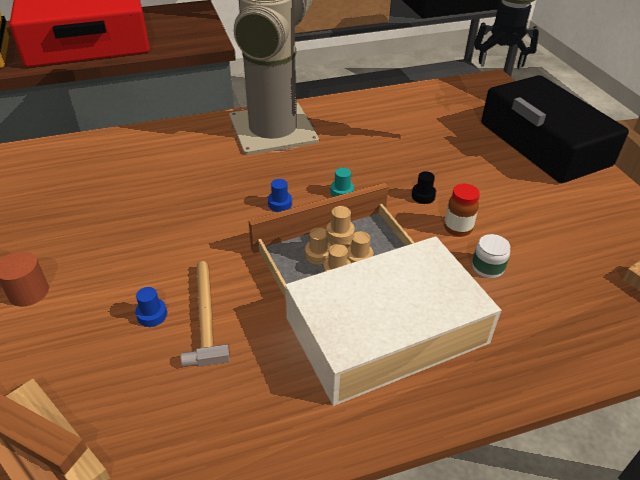

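View pics/side0.png

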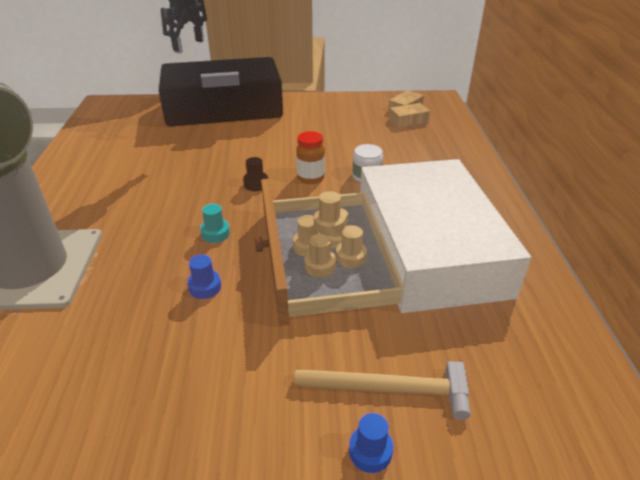

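```bash
python3 - <<'E'
import cv2,numpy as np
a=cv2.imread("pics/side0.png")[165:315,250:420]; b=cv2.imread("pics/scene0.png")[180:300,245:420]
a=cv2.resize(a,None,fx=4,fy=4,interpolation=cv2.INTER_CUBIC); b=cv2.resize(b,None,fx=4.5,fy=4.5,interpolation=cv2.INTER_CUBIC)
cv2.imwrite("pics/sidecrop.png",a);cv2.imwrite("pics/scenecrop.png",b);print(a.shape,b.shape)
E
```

```text
(600, 680, 3) (540, 788, 3)
```

View pics/sidecrop.png

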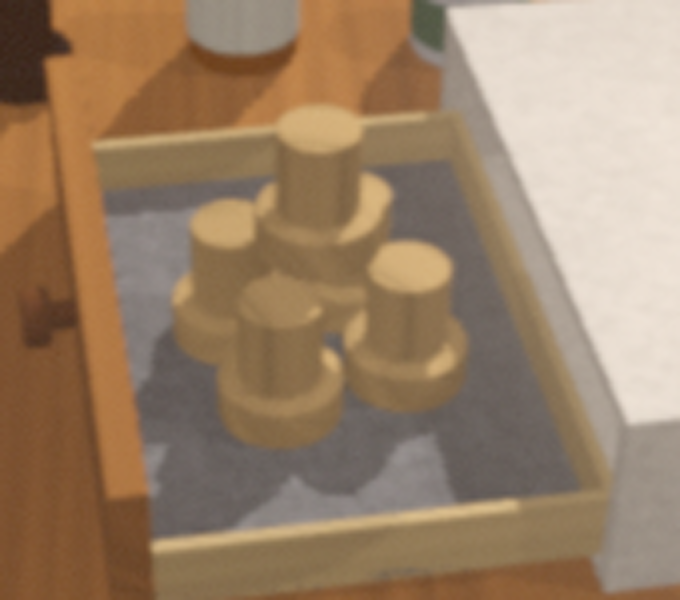

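View pics/scenecrop.png

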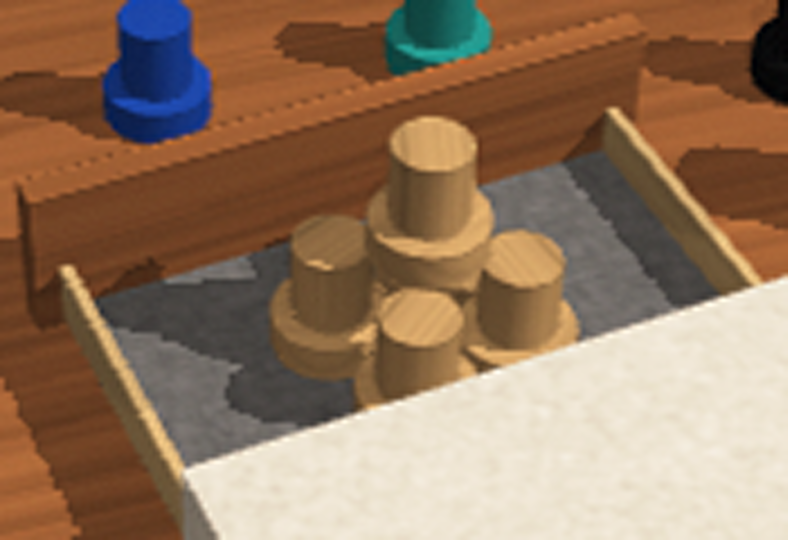

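```bash
cat > h.py <<'E'
import cv2,numpy as np
from bench import *
def ray(n,u,v):
    c=camera_info(n);R=cv2.Rodrigues(c["rvec"])[0];o=-R.T@c["tvec"]
    d=R.T@np.array([(u-c["cx"])/c["fx"],(v-c["cy"])/c["fy"],1]);return o,d/np.linalg.norm(d)
def onz(n,u,v,z):
    o,d=ray(n,u,v);return o+d*(z-o[2])/d[2]
def tri(p,q):
    (a,d),(b,e)=ray("side",*p),ray("scene",*q)
    s=np.linalg.lstsq(np.c_[d,-e],b-a,rcond=None)[0];x,y=a+d*s[0],b+e*s[1]
    return (x+y)/2,np.linalg.norm(x-y)
S=lambda u,v:(250+u/4-.4,165+v/4-.4)
C=lambda u,v:(245+u/4.5-.4,180+v/4.5-.4)
E
python3 - <<'E'
from h import *
np.set_printoptions(precision=1,suppress=True)
for n,p,q,z in[("T",(319,130),(432,143),148),("A",(226,224),None,82),("B",(280,300),(332,243),82),("C",(411,268),(420,318),82),("D",None,(523,260),82)]:
    print(n,p and onz("side",*S(*p),z),q and onz("scene",*C(*q),z),tri(S(*p),C(*q)) if p and q else "")
for n,p,z in[("wallFLouter",(92,143),44),("wallBLouter",(455,112),44),("wallBRouter",(607,492),44),("wallFRtop-inner",(155,540),44),("wallBL inner",(448,122),44),("wallBRinner",(583,490),44),("panel L front top",(47,58),91),("panel R in top",(148,492),91),("panel R front top",(108,502),91),("panel L in top",(90,60),91),("unit FL top",(445,10),100),("unit FR top",(625,425),100),("floor FL",(107,212),16),("floor BL",(450,160),16),("knob",(30,312),52)]:
    print(n,onz("side",*S(*p),z))
for n,p,z in[("panel R top front",(20,185),91),("panel L in",(645,33),91),("panel R in top",(33,205),91),("unit FR",(185,470),100),("wallR front",(68,268),44),("wallL front",(612,110),44)]: print("scene",n,onz("scene",*C(*p),z))
for p in [(362,168),(458,163),(523,240)]: print("side unit",onz("side",*p,100))
E
```

```text
T [578.2   2.6 148. ] [577.9   1.5 148. ] (array([578.2,   1.5, 148.5]), np.float64(0.4223925373205206))
A [535.4  23.   82. ] None 
B [558.6 -37.   82. ] [560.3 -40.1  82. ] (array([559.1, -39.2,  82.3]), np.float64(2.48224918711694))
C [620.8 -15.7  82. ] [621.2 -16.9  82. ] (array([620.9, -16.7,  82.2]), np.float64(0.8650166343581738))
D None [598.1  42.6  82. ] 
wallFLouter [465.8 152.2  44. ]
wallBLouter [664.6 173.9  44. ]
wallBRouter [ 697.4 -130.9   44. ]
wallFRtop-inner [ 500.4 -150.9   44. ]
wallBL inner [659.6 164.2  44. ]
wallBRinner [ 687.1 -129.1   44. ]
panel L front top [444.7 163.2  91. ]
panel R in top [ 499.4 -170.8   91. ]
panel R front top [ 483.5 -175.8   91. ]
panel L in top [467.3 160.2  91. ]
unit FL top [657.8 188.5 100. ]
unit FR top [ 696.1 -149.7  100. ]
floor FL [472.9 127.3  16. ]
floor BL [662.6 168.3  16. ]
knob [440.9  -2.7  52. ]
scene panel R top front [ 486.2 -174.2   91. ]
scene panel L in [463.  160.7  91. ]
scene panel R in top [ 502.2 -171.5   91. ]
scene unit FR [ 697.5 -149.6  100. ]
scene wallR front [ 500.  -156.6   44. ]
scene wallL front [464.1 146.   44. ]
side unit [659.9 184.6 100. ]
side unit [872.7 197.  100. ]
side unit [919.4 -77.7 100. ]
```

Candidates: pale feet in the drawer, with tops in the side crop at T(319,130), A(226,224), B(280,300) and C(411,268), and D in the scene crop at (523,260). The blue feet at scene (280,195) and (150,307), turquoise at (343,182) and black at (424,187) are excluded. The crops confirm the five pale ones. The two views agree on T to 0.4 mm and put its top at 148.5 mm (148 expected).

Call:
arm_command:
  commands:
    - [70,[0.58,-0.99,0],[0,0,0]]
    - [70,[0.58,-0.99,0],[0,0,0]]
    - [70,[0.58,-0.99,0],[0,0,0]]
    - [70,[0.58,-0.99,0],[0,0,0]]
    - [70,[0.58,-0.99,0],[0,0,0]]
  force: 30

```text
time: 0.57
tool_pos: [345.1, 390.0, 214.1]
tcp_rot: [-89.8, 0.3, 64.8]
ft_force: [0.1, -0.4, -0.2]
finger_gap: 59.6
```

Call:
arm_command:
  commands:
    - [70,[0.58,-0.99,0],[0,0,0]]
    - [70,[0.58,-0.99,0],[0,0,0]]
    - [70,[0.58,-0.99,0],[0,0,0]]
    - [70,[0.58,-0.99,0],[0,0,0]]
    - [70,[0.58,-0.99,0],[0,0,0]]

```text
time: 0.98
tool_pos: [433.6, 233.4, 212.7]
tcp_rot: [-89.8, 0.3, 64.9]
ft_force: [1.1, -0.5, 0.6]
finger_gap: 59.8
```

Call:
arm_command:
  commands:
    - [70,[0.58,-0.99,0],[0,0,0]]
    - [70,[0.58,-0.99,0],[0,0,0]]
    - [70,[0.58,-0.99,0],[0,0,0]]
    - [70,[0.58,-0.99,0],[0,0,0]]
    - [70,[0.58,-0.99,0],[0,0,0]]

```text
time: 1.4
tool_pos: [522.5, 76.3, 211.9]
tcp_rot: [-89.7, 0.3, 64.9]
ft_force: [0.4, 0.6, -0.3]
finger_gap: 59.7
```

Call:
arm_command:
  commands:
    - [70,[0.62,-0.82,0],[0,0,0]]
    - [70,[0.62,-0.82,0],[0,0,0]]
    - [70,[0.55,-0.75,0],[0,0,-0.5]]
    - [70,[0,0,0],[0,0,0]]

```text
time: 1.73
tool_pos: [579.4, -5.9, 210.4]
tcp_rot: [-89.7, 0.5, 64.0]
ft_force: [0.5, 0.3, -0.1]
finger_gap: 59.7
```

```bash
python3 - <<'E'
from h import *
s=sense();print(s["tool_pos"],s["tcp_rot"],s["qd"].round(1),s["joint_pos"].round(0))
cv2.imwrite("pics/w1.png",snapshot("wrist"))
E
```

```text
[579.40633654  -5.94312104 210.4337455 ] [-89.72549189   0.4652192   64.01398851] [ 0.9 -0.8  1.5  1.5  1.1  1. ] [ -5.   5.  89.  -0.  87. -69.]
```

View pics/w1.png

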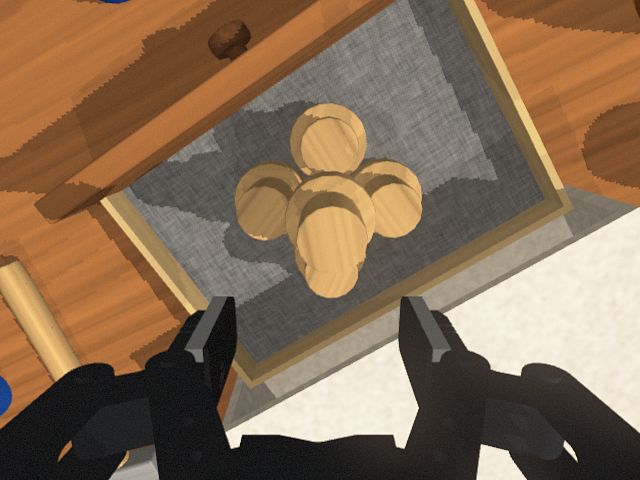

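```bash
cat >> h.py <<'E'
from scipy.spatial.transform import Rotation as Ro
def won(u,v,z,pos,rot):
    c=camera_info("wrist");H=c["hand_eye"];R=Ro.from_euler("xyz",rot,degrees=True).as_matrix()
    d=R@H[:3,:3]@np.array([(u-c["cx"])/c["fx"],(v-c["cy"])/c["fy"],1]);o=R@H[:3,3]+pos
    return o+d*(z-o[2])/d[2]
F0=np.array([582,7.]);th=np.radians(6.6);RD=np.array([[np.cos(th),-np.sin(th)],[np.sin(th),np.cos(th)]])
toD=lambda p:RD.T@(np.array(p)[:2]-F0)
toW=lambda p:F0+RD@np.array(p)
E
python3 - <<'E'
from h import *
np.set_printoptions(precision=1,suppress=True)
pos,rot=np.array([579.4,-5.9,210.4]),[-89.7,.46,64]
for n,p,z in[("T",(332,237),148),("A",(330,147),82),("B",(262,210),82),("D",(397,202),82),("wallBLin",(552,203),44),("wallBRin",(252,377),44),("wallFRin",(110,192),44),("knob",(233,35),52)]:
    w=won(*p,z,pos,rot);print(n,w,toD(w))
for t in[(62,111),(62,-111),(-62,111),(-62,-111),(0,0)]:print(t,toW(t))
E
```

```text
T [577.2   3.4 148. ] [-5.2 -3. ]
A [538.6  22.2  82. ] [-41.4  20.1]
B [556.8 -39.2  82. ] [-30.3 -43. ]
D [592.8  47.8  82. ] [15.4 39.3]
wallBLin [656.9 159.5  44. ] [ 91.9 142.9]
wallBRin [ 694.1 -128.9   44. ] [  95.8 -147.8]
wallFRin [ 497.4 -148.8   44. ] [-102. -145.]
knob [443.4  -5.8  52. ] [-139.2    3.2]
(62, 111) [630.8 124.4]
(62, -111) [656.3 -96.1]
(-62, 111) [507.7 110.1]
(-62, -111) [ 533.2 -110.4]
(0, 0) [582.   7.]
```

The wrist view shows T at (332,237), agreeing with the other cameras within 2 mm. The floor centre comes out about 2.5 mm nearer the robot, so I'll use (579.5, 6.5).

Call:
arm_command:
  commands:
    - [70,[-0.05,0.3,-0.3],[0,0,0]]
    - [70,[0,0,-0.95],[0,0,0]]
    - [70,[0,0,-0.95],[0,0,0]]
    - [70,[0,0,-0.3],[0,0,0]]
    - [70,[0,0,0],[0,0,0]]

```text
time: 2.2
tool_pos: [574.7, 10.6, 131.9]
tcp_rot: [-89.6, 0.3, 64.1]
ft_force: [-0.3, -0.5, 0.9]
finger_gap: 60.1
```

```bash
python3 - <<'E'
from h import *
s=sense();print(s["time"],s["tool_pos"],s["qd"].round(1),s["ft_force"])
E
```

```text
2.2 [574.65572082  10.55101484 131.90072858] [ 1.6 -0.1  2.1  0.3  0.1  0.6] [-0.29064596 -0.50749543  0.878355  ]
```

Call:
arm_command:
  commands:
    - [70,[0,0,0],[0,0,0]]

```text
time: 2.28
tool_pos: [573.5, 11.9, 131.3]
tcp_rot: [-89.5, 0.3, 64.2]
ft_force: [0.6, -0.7, 1.1]
finger_gap: 60.0
```

Call:
arm_command:
  commands:
    - [70,[0.12,-0.3,0.05],[0,0,0]]
    - [70,[0,0,0],[0,0,0]]
    - [70,[0,0,0],[0,0,0]]

```text
time: 2.53
tool_pos: [578.3, 3.8, 136.2]
tcp_rot: [-89.7, 0.3, 64.4]
ft_force: [0.2, -0.0, 0.4]
finger_gap: 60.0
```

Call:
arm_command:
  commands:
    - [35,[0,0,0],[0,0,0]]
    - [35,[0,0,0],[0,0,0]]
    - [35,[0,0,0],[0,0,0]]
    - [35,[0,0,0.1],[0,0,0]]
    - [35,[0,0,0.5],[0,0,0]]
  force: 30

```text
time: 2.95
tool_pos: [579.0, 3.1, 155.5]
tcp_rot: [-89.7, 0.2, 64.3]
ft_force: [-0.2, -0.1, 0.7]
finger_gap: 29.6
```

```bash
python3 - <<'E'
from h import *
s=sense();print(s["tool_pos"],s["finger_gap"])
a=snapshot("side")[120:320,230:430];b=snapshot("scene")[120:320,230:430]
cv2.imwrite("pics/m1.png",np.hstack([cv2.resize(i,(400,400),interpolation=cv2.INTER_CUBIC) for i in(a,b)]))
E
```

```text
[578.95383723   3.09838748 155.51744643] 29.637988811939245
```

View pics/m1.png

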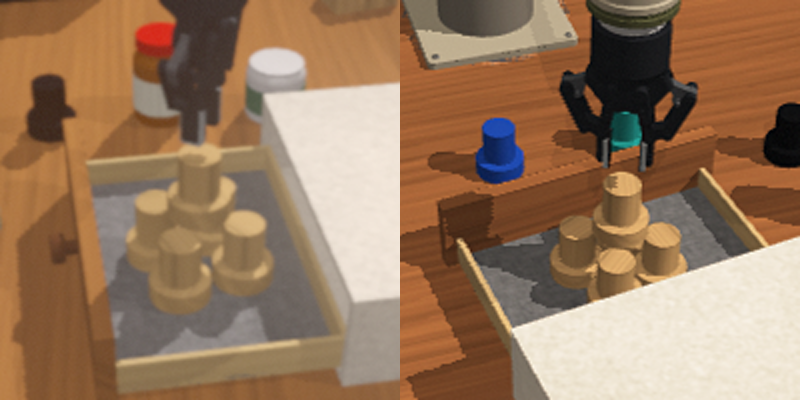

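```bash
python3 - <<'E'
from h import *
print(tri((328,190.5),(342.5,203)),tri((330,197.5),(341,212)))
c=camera_info("side")
for n in("side","scene"):
    c=camera_info(n);K=np.array([[c["fx"],0,c["cx"]],[0,c["fy"],c["cy"]],[0,0,1]])
    print(n,cv2.projectPoints(np.array([[579,3.1,155.5],[579,3.1,136.5]]),c["rvec"],c["tvec"],K,None)[0].reshape(-1,2))
E
```

```text
(array([574.44672193,   5.23921932, 163.3979147 ]), np.float64(5.427552291163989)) (array([579.33224864,   1.94566354, 147.48414253]), np.float64(0.12571862668416134))
side [[329.84473951 193.45543036]
 [329.72753872 202.22256471]]
scene [[341.63418258 208.77030512]
 [341.28693975 215.82888849]]
```

Call:
arm_command:
  commands:
    - [70,[0,0,0],[0,0,0]]
    - [70,[0,0,0],[0,0,0]]
    - [70,[0,0,0],[0,0,0]]

```text
time: 3.3
tool_pos: [582.5, 2.8, 160.3]
tcp_rot: [-90.2, 0.0, 64.3]
ft_force: [-0.4, -0.5, -0.7]
finger_gap: 59.7
```

```bash
python3 - <<'E'
from h import *
s=sense();print(s["tool_pos"],s["qd"].round(1),s["finger_gap"])
ims=[]
for n in("side","scene"):
    im=snapshot(n);c=camera_info(n);K=np.array([[c["fx"],0,c["cx"]],[0,c["fy"],c["cy"]],[0,0,1]])
    p=cv2.projectPoints(np.array([s["tool_pos"],s["tool_pos"]-[0,0,19]]),c["rvec"],c["tvec"],K,None)[0].reshape(-1,2)
    cv2.imwrite(f"pics/m2{n}.png",im)
    i=cv2.resize(im[130:230,280:380],(400,400),interpolation=cv2.INTER_CUBIC)
    for q,col in zip(p,[(0,0,255),(0,255,0)]): cv2.circle(i,tuple(int(x) for x in (q-[280,130])*4+2),3,col,-1)
    ims.append(i)
cv2.imwrite("pics/m2.png",np.hstack(ims))
E
```

```text
[582.49578423   2.83129793 160.32206828] [-0.1  0.2  0.2 -0.  -0.3  0. ] 59.6504479790667
```

View pics/m2.png

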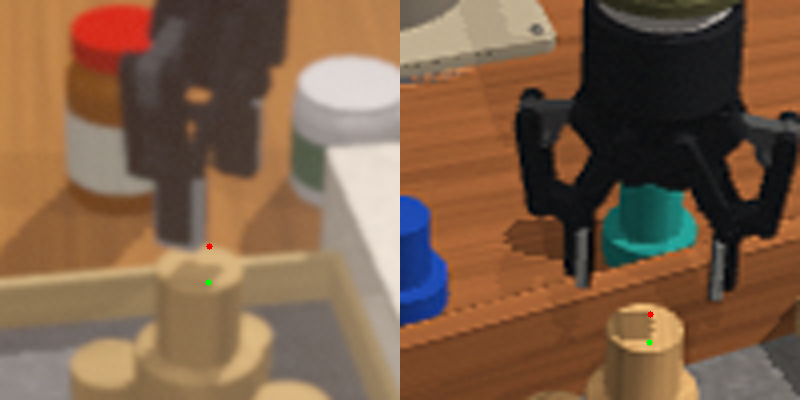

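The fingertips are really about 17 mm above the reported TCP at 60 mm gap and about 8 mm above it at 30 mm gap. That is measured in the side, scene and wrist views, so the gripper closed above T. I'll use these measured offsets: TCP z of about 103 for T, and about 37 for the floor feet.

Call:
arm_command:
  commands:
    - [70,[-0.1,0,-0.7],[0,0,0]]
    - [70,[0,0,-0.7],[0,0,0]]
    - [70,[0,0,-0.3],[0,0,0]]
    - [70,[0,0,0],[0,0,0]]
    - [70,[0,0,0],[0,0,0]]

```text
time: 3.82
tool_pos: [578.9, 2.9, 107.1]
tcp_rot: [-90.2, 0.1, 64.3]
ft_force: [0.8, -0.5, 0.9]
finger_gap: 60.0
```

Call:
arm_command:
  commands:
    - [35,[0,0,-0.1],[0,0,0]]
    - [35,[0,0,0],[0,0,0]]
    - [35,[0,0,0],[0,0,0]]
    - [35,[0,0,0],[0,0,0]]
  force: 30

```text
time: 4.15
tool_pos: [580.0, 2.8, 106.1]
tcp_rot: [-90.3, 0.0, 64.3]
ft_force: [-0.4, -0.4, -1.3]
finger_gap: 39.4
```

Call:
arm_command:
  commands:
    - [35,[0,0,0.6],[0,0,0]]
    - [35,[0,0.1,0.3],[0,0,0]]
    - [35,[0.38,0.92,0],[0,0,5.5]]
    - [35,[0.38,0.92,0],[0,0,5.5]]
    - [35,[0.38,0.92,0],[0,0,5.5]]

```text
time: 4.57
tool_pos: [615.3, 86.0, 137.3]
tcp_rot: [-90.5, 0.1, 80.8]
ft_force: [1.1, -0.0, -1.4]
finger_gap: 39.0
```

Call:
arm_command:
  commands:
    - [35,[0.35,0.8,0],[0,0,5]]
    - [35,[0,0,0],[0,0,0]]
    - [35,[0,0,0],[0,0,0]]

```text
time: 4.82
tool_pos: [628.5, 117.6, 139.5]
tcp_rot: [-90.8, -0.1, 86.6]
ft_force: [0.6, 0.3, -1.7]
finger_gap: 39.5
```

Call:
arm_command:
  commands:
    - [35,[-0.03,0.2,-0.5],[0,0.8,0]]
    - [35,[0,0,-0.9],[0,0,0]]
    - [35,[0,0,-0.9],[0,0,0]]
    - [35,[0,0,-0.4],[0,0,0]]
    - [35,[0,0,0],[0,0,0]]

```text
time: 5.23
tool_pos: [629.6, 122.5, 60.5]
tcp_rot: [-90.4, -0.0, 86.3]
ft_force: [-0.3, -0.4, -2.0]
finger_gap: 39.0
```

Call:
arm_command:
  commands:
    - [35,[0,0,0],[0,0,0]]
    - [35,[0,0,0],[0,0,0]]

```text
time: 5.4
tool_pos: [628.9, 121.3, 61.0]
tcp_rot: [-90.3, -0.0, 86.1]
ft_force: [0.1, 0.5, -1.7]
finger_gap: 39.0
```

Call:
arm_command:
  commands:
    - [35,[-0.05,0.08,-0.35],[0,0,0]]
    - [35,[0,0,-0.25],[0,0,0]]
    - [35,[0,0,-0.05],[0,0,0]]
    - [35,[0,0,0],[0,0,0]]

```text
time: 5.73
tool_pos: [630.5, 123.7, 44.8]
tcp_rot: [-90.7, -0.1, 86.0]
ft_force: [0.3, 0.2, -1.3]
finger_gap: 39.3
```

Call:
arm_command:
  commands:
    - [35,[-0.08,0,-0.1],[0,0.4,0]]
    - [35,[0,0,-0.07],[0,0,0]]
    - [35,[0,0,0],[0,0,0]]

```text
time: 5.98
tool_pos: [628.5, 123.8, 40.1]
tcp_rot: [-90.4, -0.1, 86.0]
ft_force: [-0.1, 0.5, -1.1]
finger_gap: 39.4
```

Call:
arm_command:
  commands:
    - [35,[0,0,-0.06],[0,0,0]]
    - [35,[0,0,-0.05],[0,0,0]]
    - [35,[0,0,0],[0,0,0]]

```text
time: 6.23
tool_pos: [630.3, 124.1, 39.2]
tcp_rot: [-90.6, -0.1, 86.1]
ft_force: [0.4, 0.2, -1.9]
finger_gap: 39.0
```

Call:
arm_command:
  commands:
    - [35,[0,0,-0.07],[0,0,0]]
    - [35,[0,0,-0.07],[0,0,0]]
    - [35,[0,0,0],[0,0,0]]

```text
time: 6.48
tool_pos: [633.8, 124.5, 39.3]
tcp_rot: [-91.0, -0.2, 86.1]
ft_force: [-0.3, 0.2, -0.3]
finger_gap: 38.8
```

Call:
arm_command:
  commands:
    - [35,[-0.15,0,0.03],[0,0.8,0]]
    - [35,[0,0,0],[0,0,0]]
    - [60,[0,0,0],[0,0,0]]
    - [60,[0,0,0],[0,0,0]]
    - [60,[0,0,0.3],[0,0,0]]

```text
time: 6.9
tool_pos: [626.8, 124.2, 46.7]
tcp_rot: [-89.9, -0.1, 86.1]
ft_force: [-1.0, -0.6, -1.2]
finger_gap: 51.0
```

Call:
arm_command:
  commands:
    - [60,[0,0,0.9],[0,0,0]]
    - [60,[0,0,0.9],[0,0,0]]
    - [60,[-0.7,-0.7,0.3],[0,0,-5.5]]
    - [60,[-0.95,-0.9,0],[0,0,-5.5]]
    - [60,[-0.95,-0.9,0],[0,0,-5.5]]

```text
time: 7.32
tool_pos: [550.8, 51.8, 115.7]
tcp_rot: [-90.1, -0.3, 69.5]
ft_force: [1.0, -0.6, 0.3]
finger_gap: 51.2
```

Call:
arm_command:
  commands:
    - [70,[-0.45,-0.85,0],[0,0,-5]]
    - [70,[0,0,0],[0,0,0]]
    - [70,[0,0,0],[0,0,0]]

```text
time: 7.57
tool_pos: [533.2, 21.5, 118.4]
tcp_rot: [-90.2, -0.3, 63.7]
ft_force: [0.6, -0.5, 0.1]
finger_gap: 59.9
```

```bash
python3 - <<'E'
from h import *
s=sense();print(s["tool_pos"],s["tcp_rot"])
cv2.imwrite("pics/w2.png",snapshot("wrist"))
E
```

```text
[533.15528483  21.47960889 118.4379537 ] [-90.21748703  -0.25498209  63.70002117]
```

View pics/w2.png

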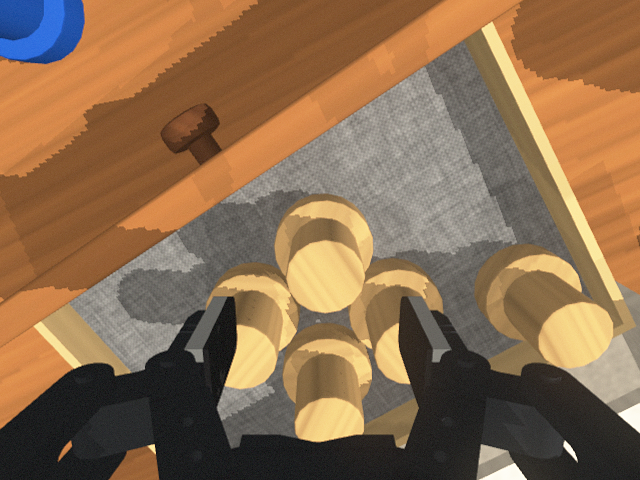

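```bash
sed -i 's/F0=np.array(\[582,7.\])/F0=np.array([579.5,6.5])/' h.py; python3 - <<'E'
from h import *
np.set_printoptions(precision=1,suppress=True)
pos,rot=np.array([533.2,21.5,118.4]),[-90.2,-.25,63.7]
for n,p,z in[("A",(325,273),82),("B",(245,350),82),("C",(330,420),82),("D",(403,350),82),("T",(576,337),82),("BLwallin",(612,325),44),("FLwallin",(482,30),44),("FRin",(33,328),44)]:
    w=won(*p,z,pos,rot);print(n,w,toD(w))
E
```

```text
A [539.5  22.7  82. ] [-37.9  20.7]
B [559.9 -34.   82. ] [-24.1 -38. ]
C [619.9 -13.4  82. ] [ 37.8 -24.4]
D [596.9  40.4  82. ] [21.2 31.6]
T [630.  124.2  82. ] [ 63.7 111.2]
BLwallin [664.  160.6  44. ] [101.6 143.4]
FLwallin [470.9 144.7  44. ] [-92.  149.8]
FRin [ 506.5 -160.7   44. ] [ -91.7 -157.7]
```

Call:
arm_command:
  commands:
    - [70,[0.15,0.03,-0.5],[0,0,0]]
    - [70,[0,0,-0.8],[0,0,0]]
    - [70,[0,0,-0.8],[0,0,0]]
    - [70,[0,0,-0.3],[0,0,0]]
    - [70,[0,0,0],[0,0,0]]

```text
time: 8.03
tool_pos: [543.4, 25.5, 48.4]
tcp_rot: [-90.6, -0.5, 64.2]
ft_force: [-0.5, 0.1, -0.3]
finger_gap: 59.7
```

Call:
arm_command:
  commands:
    - [70,[0,0,0],[0,0,0]]

```text
time: 8.12
tool_pos: [543.4, 26.1, 48.2]
tcp_rot: [-90.6, -0.4, 64.2]
ft_force: [-0.6, 0.3, -0.1]
finger_gap: 59.9
```

Call:
arm_command:
  commands:
    - [70,[-0.17,-0.1,-0.2],[0.2,0.5,0]]
    - [70,[0,0,-0.1],[0,0,0]]
    - [70,[0,0,0],[0,0,0]]

```text
time: 8.37
tool_pos: [539.9, 23.6, 41.2]
tcp_rot: [-90.1, -0.5, 64.4]
ft_force: [-0.3, -0.3, 0.3]
finger_gap: 59.8
```

Call:
arm_command:
  commands:
    - [35,[0,0,0],[0,0,0]]
    - [35,[0,0,0],[0,0,0]]
    - [35,[0,0,0],[0,0,0]]
    - [35,[0,0,0],[0,0,0]]

```text
time: 8.7
tool_pos: [541.5, 23.3, 43.6]
tcp_rot: [-90.3, -0.6, 64.3]
ft_force: [-0.0, 0.1, -0.9]
finger_gap: 39.6
```

Call:
arm_command:
  commands:
    - [35,[0,0,0.5],[0,0,0]]
    - [35,[-0.35,0.85,0],[0,0,3]]
    - [35,[-0.4,0.9,0],[0,0,3]]
    - [35,[-0.35,0.85,0],[0,0,3]]
    - [35,[0,0,0],[0,0,0]]

```text
time: 9.12
tool_pos: [508.2, 102.0, 60.1]
tcp_rot: [-90.4, -0.6, 73.5]
ft_force: [0.4, -0.0, -0.5]
finger_gap: 38.9
```

Call:
arm_command:
  commands:
    - [35,[0,0,0],[0,0,0]]
    - [35,[0,0,0],[0,0,0]]

```text
time: 9.28
tool_pos: [508.0, 102.9, 60.4]
tcp_rot: [-90.5, -0.6, 73.6]
ft_force: [0.2, 0.4, -0.4]
finger_gap: 39.4
```

Call:
arm_command:
  commands:
    - [35,[-0.1,0.22,-0.2],[0.1,0.5,0]]
    - [35,[-0.02,0,-0.2],[0,0,0]]
    - [35,[0,0,-0.08],[0,0,0]]
    - [35,[0,0,0],[0,0,0]]

```text
time: 9.62
tool_pos: [505.1, 108.0, 44.5]
tcp_rot: [-89.9, -0.5, 73.3]
ft_force: [0.2, -0.5, -1.6]
finger_gap: 39.1
```

Call:
arm_command:
  commands:
    - [35,[0,0.04,-0.07],[0,0,0]]
    - [35,[0,0,-0.07],[0,0,0]]
    - [35,[0,0,0],[0,0,0]]

```text
time: 9.87
tool_pos: [508.8, 108.8, 43.4]
tcp_rot: [-90.3, -0.7, 73.2]
ft_force: [-0.5, -0.6, -1.3]
finger_gap: 39.0
```

Call:
arm_command:
  commands:
    - [35,[-0.08,0,-0.04],[0,0.3,0]]
    - [35,[0,0,0],[0,0,0]]
    - [60,[0,0,0],[0,0,0]]
    - [60,[0,0,0],[0,0,0]]
    - [60,[0,0,0],[0,0,0]]

```text
time: 10.28
tool_pos: [506.5, 108.2, 41.9]
tcp_rot: [-89.9, -0.6, 73.1]
ft_force: [-0.1, 0.0, -0.5]
finger_gap: 51.6
```

Call:
arm_command:
  commands:
    - [60,[0,0,0.4],[0,0,0]]
    - [60,[0,0,0.9],[0,0,0]]
    - [60,[0.2,0,0.9],[0,0,0]]
    - [65,[0.9,-0.9,0.1],[0,0,-4]]
    - [65,[0.9,-0.9,0],[0,0,-5]]

```text
time: 10.7
tool_pos: [561.2, 57.2, 114.3]
tcp_rot: [-89.5, -0.5, 64.4]
ft_force: [1.0, 0.6, -0.4]
finger_gap: 55.5
```

Call:
arm_command:
  commands:
    - [65,[0.9,-0.9,0],[0,0,0]]
    - [65,[0.7,-0.9,0],[0,0,0]]
    - [65,[0,0,0],[0,0,0]]
    - [65,[0,0,0],[0,0,0]]

```text
time: 11.03
tool_pos: [617.0, -4.4, 120.9]
tcp_rot: [-90.0, -0.6, 63.9]
ft_force: [0.5, 0.1, -0.1]
finger_gap: 55.4
```

Call:
arm_command:
  commands:
    - [68,[0.0,-0.35,-0.4],[0,0,0]]
    - [68,[0,0,-0.8],[0,0,0]]
    - [68,[0,0,-0.7],[0,0,0]]
    - [68,[0,0,-0.3],[0,0,0]]
    - [68,[0,0,0],[0,0,0]]

```text
time: 11.45
tool_pos: [615.8, -15.5, 53.6]
tcp_rot: [-90.1, -0.7, 64.0]
ft_force: [-0.9, 0.3, -0.4]
finger_gap: 58.3
```

Call:
arm_command:
  commands:
    - [68,[0,0,0],[0,0,0]]
    - [68,[0,0,0],[0,0,0]]

```text
time: 11.62
tool_pos: [614.1, -14.6, 53.0]
tcp_rot: [-90.0, -0.6, 64.1]
ft_force: [0.0, 0.1, -0.3]
finger_gap: 58.4
```

Call:
arm_command:
  commands:
    - [68,[0.18,-0.02,-0.25],[0,0,0]]
    - [68,[0,0,-0.1],[0,0,0]]
    - [68,[0,0,0],[0,0,0]]

```text
time: 11.87
tool_pos: [621.7, -14.9, 44.7]
tcp_rot: [-90.2, -0.7, 64.2]
ft_force: [-0.0, 0.4, -0.4]
finger_gap: 58.3
```

Call:
arm_command:
  commands:
    - [35,[0,0,0],[0,0,0]]
    - [35,[0,0,0],[0,0,0]]
    - [35,[0,0,0],[0,0,0]]
    - [35,[0,0,0],[0,0,0]]

```text
time: 12.2
tool_pos: [622.9, -14.9, 46.0]
tcp_rot: [-90.3, -0.7, 64.2]
ft_force: [-0.4, 0.0, -0.9]
finger_gap: 39.1
```

Call:
arm_command:
  commands:
    - [35,[0,0,0.5],[0,0,0]]
    - [35,[0.25,-0.8,0],[0,0,6.5]]
    - [35,[0.28,-0.85,0],[0,0,6.5]]
    - [35,[0.25,-0.8,0],[0,0,6.5]]
    - [35,[0,0,0],[0,0,0]]

```text
time: 12.62
tool_pos: [646.2, -89.0, 61.7]
tcp_rot: [-90.3, -0.6, 84.8]
ft_force: [0.3, -0.7, -1.9]
finger_gap: 38.9
```

Call:
arm_command:
  commands:
    - [35,[0,0,0],[0,0,0]]
    - [35,[0,0,0],[0,0,0]]

```text
time: 12.78
tool_pos: [646.1, -90.1, 61.6]
tcp_rot: [-90.2, -0.7, 84.5]
ft_force: [1.0, 0.1, -1.6]
finger_gap: 39.3
```

Call:
arm_command:
  commands:
    - [35,[0.15,-0.2,-0.2],[0,0.3,0]]
    - [35,[0,0,-0.2],[0,0,0]]
    - [35,[0,0,-0.08],[0,0,0]]
    - [35,[0,0,0],[0,0,0]]

```text
time: 13.12
tool_pos: [650.4, -94.3, 45.4]
tcp_rot: [-89.9, -0.7, 84.4]
ft_force: [-0.8, -2.5, 5.3]
finger_gap: 39.1
```

Call:
arm_command:
  commands:
    - [35,[0,0,0.03],[0,0,0]]
    - [60,[0,0,0],[0,0,0]]
    - [60,[0,0,0],[0,0,0]]
    - [60,[0,0,0.4],[0,0,0]]
    - [60,[0,0,0.9],[0,0,0]]

```text
time: 13.53
tool_pos: [645.3, -91.4, 79.5]
tcp_rot: [-89.2, -0.8, 84.4]
ft_force: [0.1, 0.0, -0.1]
finger_gap: 51.1
```

Call:
arm_command:
  commands:
    - [60,[0,0,0.9],[0,0,0]]
    - [65,[-0.8,0.4,0.1],[0,0,0]]
    - [65,[-0.95,0.6,0],[0,0,0]]
    - [65,[-0.9,0.6,0],[0,0,0]]
    - [65,[0,0,0],[0,0,0]]

```text
time: 13.95
tool_pos: [567.7, -43.3, 122.6]
tcp_rot: [-89.9, -0.7, 84.3]
ft_force: [-1.2, -0.5, -1.2]
finger_gap: 55.6
```

Call:
arm_command:
  commands:
    - [65,[0,0,0],[0,0,0]]
    - [65,[0,0,0],[0,0,0]]

```text
time: 14.12
tool_pos: [567.6, -42.5, 125.6]
tcp_rot: [-90.1, -0.7, 84.4]
ft_force: [-0.3, -0.0, 0.1]
finger_gap: 55.4
```

```bash
python3 - <<'E'
from h import *
s=sense();print(s["tool_pos"],s["tcp_rot"])
cv2.imwrite("pics/w3.png",snapshot("wrist"))
E
```

```text
[567.6386985  -42.45834398 125.55231962] [-90.10904178  -0.71061252  84.4170795 ]
```

View pics/w3.png

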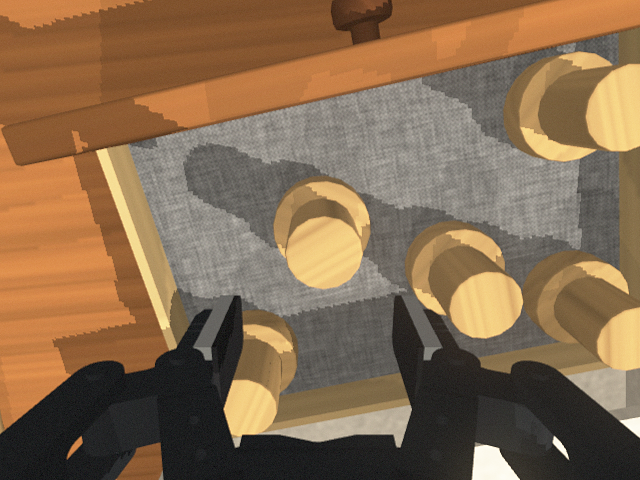

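```bash
python3 - <<'E'
from h import *
np.set_printoptions(precision=1,suppress=True)
pos,rot=np.array([567.6,-42.5,125.5]),[-90.1,-.7,84.4]
for n,p,z in[("B",(325,251),82),("D",(486,303),82),("C",(250,402),82),("A",(630,108),82),("T",(615,330),82),("panelR in bottom ",(132,147),44),("BRfloor",(190,410),16)]:
    w=won(*p,z,pos,rot);print(n,w,toD(w))
E
```

```text
B [563.9 -38.1  82. ] [-20.6 -42.5]
D [601.4  43.8  82. ] [26.1 34.5]
C [649.7 -88.8  82. ] [  58.8 -102.7]
A [508.8 108.1  82. ] [-58.5 109.1]
T [624.9 113.9  82. ] [ 57.4 101.5]
panelR in bottom  [ 505.4 -139.2   44. ] [ -90.4 -136.2]
BRfloor [ 703.5 -151.9   16. ] [ 104.9 -171.6]
```

Call:
arm_command:
  commands:
    - [68,[-0.22,0.14,-0.4],[0,0,0]]
    - [68,[0,0,-0.8],[0,0,0]]
    - [68,[0,0,-0.8],[0,0,0]]
    - [68,[0,0,-0.3],[0,0,0]]
    - [68,[0,0,0],[0,0,0]]

```text
time: 14.58
tool_pos: [568.9, -41.5, 60.2]
tcp_rot: [-90.8, -0.6, 84.3]
ft_force: [0.4, -0.1, 0.9]
finger_gap: 58.1
```

Call:
arm_command:
  commands:
    - [68,[0,0,0],[0,0,0]]
    - [68,[0,0,0],[0,0,0]]

```text
time: 14.75
tool_pos: [569.7, -42.1, 60.8]
tcp_rot: [-90.8, -0.6, 84.3]
ft_force: [0.0, -0.4, 0.5]
finger_gap: 58.1
```

Call:
arm_command:
  commands:
    - [68,[-0.28,0.12,-0.25],[0,0.8,0]]
    - [68,[-0.05,0,-0.25],[0,0,0]]
    - [68,[0,0,0],[0,0,0]]
    - [68,[0,0,0],[0,0,0]]

```text
time: 15.08
tool_pos: [561.7, -38.9, 48.2]
tcp_rot: [-90.2, -0.5, 84.2]
ft_force: [0.2, -0.5, 0.6]
finger_gap: 58.4
```

Call:
arm_command:
  commands:
    - [35,[-0.03,0,-0.12],[0,0,0]]
    - [35,[0,0,0],[0,0,0]]
    - [35,[0,0,0],[0,0,0]]
    - [35,[0,0,0],[0,0,0]]

```text
time: 15.42
tool_pos: [560.9, -38.7, 44.8]
tcp_rot: [-90.2, -0.5, 84.2]
ft_force: [-0.2, -0.6, -1.0]
finger_gap: 38.8
```

Call:
arm_command:
  commands:
    - [35,[0,0,0.5],[0,0,0]]
    - [35,[-0.3,-0.8,0],[0,0,0]]
    - [35,[-0.35,-0.8,0],[0,0,0]]
    - [35,[-0.25,-0.7,0],[0,0,0]]
    - [35,[0,0,0],[0,0,0]]

```text
time: 15.83
tool_pos: [533.0, -108.5, 60.3]
tcp_rot: [-90.2, -0.5, 84.5]
ft_force: [0.3, 0.9, -1.1]
finger_gap: 39.2
```

Call:
arm_command:
  commands:
    - [35,[0,0,0],[0,0,0]]
    - [35,[0,0,0],[0,0,0]]

```text
time: 16.0
tool_pos: [532.9, -109.3, 60.5]
tcp_rot: [-90.2, -0.5, 84.3]
ft_force: [-0.3, -0.0, -1.7]
finger_gap: 39.2
```

Target FR (531.7, −110.8); lower about 16.

Call:
arm_command:
  commands:
    - [35,[-0.06,-0.03,-0.2],[0,0.3,0]]
    - [35,[0,0,-0.2],[0,0,0]]
    - [35,[0,0,-0.08],[0,0,0]]
    - [35,[0,0,0],[0,0,0]]

```text
time: 16.33
tool_pos: [531.7, -108.2, 44.6]
tcp_rot: [-89.9, -0.5, 84.5]
ft_force: [-1.4, -2.3, 4.4]
finger_gap: 39.1
```

Call:
arm_command:
  commands:
    - [35,[0,0,0.03],[0,0,0]]
    - [60,[0,0,0],[0,0,0]]
    - [60,[0,0,0],[0,0,0]]
    - [60,[0,0,0.4],[0,0,0]]
    - [60,[0,0,0.9],[0,0,0]]

```text
time: 16.75
tool_pos: [527.6, -105.4, 79.8]
tcp_rot: [-89.3, -0.7, 84.6]
ft_force: [-0.1, -1.0, -0.3]
finger_gap: 51.8
```

Call:
arm_command:
  commands:
    - [60,[0,0,0.9],[0,0,0]]
    - [65,[0.4,0.9,0.1],[0,0,0]]
    - [65,[0.4,0.95,0],[0,0,0]]
    - [65,[0.4,0.95,0],[0,0,0]]
    - [65,[0.4,0.95,0],[0,0,0]]

```text
time: 17.17
tool_pos: [580.7, 4.1, 125.0]
tcp_rot: [-90.1, -0.5, 84.1]
ft_force: [-0.7, -0.7, -0.0]
finger_gap: 55.4
```

Call:
arm_command:
  commands:
    - [65,[0.4,0.8,0],[0,0,0]]
    - [65,[0,0,0],[0,0,0]]
    - [65,[0,0,0],[0,0,0]]

```text
time: 17.42
tool_pos: [596.3, 35.3, 130.2]
tcp_rot: [-90.5, -0.6, 84.4]
ft_force: [-1.0, -0.7, -1.0]
finger_gap: 55.7
```

Call:
arm_command:
  commands:
    - [68,[0.0,0.22,-0.4],[0,0.4,0]]
    - [68,[0,0,-0.8],[0,0,0]]
    - [68,[0,0,-0.8],[0,0,0]]
    - [68,[0,0,-0.5],[0,0,0]]
    - [68,[0,0,0],[0,0,0]]

```text
time: 17.83
tool_pos: [597.0, 40.3, 55.0]
tcp_rot: [-90.4, -0.6, 84.2]
ft_force: [-0.6, -0.6, -1.4]
finger_gap: 57.9
```

Call:
arm_command:
  commands:
    - [68,[0,0,0],[0,0,0]]
    - [68,[0,0,0],[0,0,0]]

```text
time: 18.0
tool_pos: [595.2, 39.2, 53.7]
tcp_rot: [-90.1, -0.6, 84.1]
ft_force: [-0.1, -0.3, 0.9]
finger_gap: 58.0
```

Call:
arm_command:
  commands:
    - [68,[0.08,0.1,-0.2],[0,0,0]]
    - [68,[0,0,-0.12],[0,0,0]]
    - [68,[0,0,0],[0,0,0]]

```text
time: 18.25
tool_pos: [599.6, 41.6, 46.2]
tcp_rot: [-90.4, -0.6, 84.0]
ft_force: [0.3, -0.0, -1.2]
finger_gap: 58.3
```

Call:
arm_command:
  commands:
    - [35,[0,0,0],[0,0,0]]
    - [35,[0,0,0],[0,0,0]]
    - [35,[0,0,0],[0,0,0]]
    - [35,[0,0,0],[0,0,0]]

```text
time: 18.58
tool_pos: [600.9, 41.7, 47.9]
tcp_rot: [-90.5, -0.6, 84.1]
ft_force: [-0.6, -0.0, -0.9]
finger_gap: 38.8
```

Call:
arm_command:
  commands:
    - [35,[0,0,0.4],[0,0,0]]
    - [35,[-0.3,-0.5,0],[0,0,0]]
    - [35,[-0.3,-0.5,0],[0,0,0]]
    - [35,[0,0,0],[0,0,0]]
    - [35,[0,0,0],[0,0,0]]

```text
time: 19.0
tool_pos: [583.2, 11.5, 64.0]
tcp_rot: [-90.6, -0.6, 84.1]
ft_force: [0.7, -0.7, -0.9]
finger_gap: 39.0
```

Call:
arm_command:
  commands:
    - [35,[-0.12,-0.14,-0.2],[0,0.5,0]]
    - [35,[0,0,-0.2],[0,0,0]]
    - [35,[0,0,-0.1],[0,0,0]]
    - [35,[0,0,0],[0,0,0]]

```text
time: 19.33
tool_pos: [580.7, 8.0, 49.2]
tcp_rot: [-90.2, -0.6, 84.1]
ft_force: [-1.5, 0.2, -0.5]
finger_gap: 39.0
```

Call:
arm_command:
  commands:
    - [35,[0,0,-0.08],[0,0.2,0]]
    - [35,[0,0,-0.04],[0,0,0]]
    - [35,[0,0,0],[0,0,0]]

```text
time: 19.58
tool_pos: [582.6, 9.1, 47.2]
tcp_rot: [-90.1, -0.6, 84.2]
ft_force: [0.3, -0.4, -1.6]
finger_gap: 38.8
```

Call:
arm_command:
  commands:
    - [35,[-0.03,0,-0.06],[0,0,0]]
    - [35,[0,0,-0.03],[0,0,0]]
    - [35,[0,0,0],[0,0,0]]

```text
time: 19.83
tool_pos: [584.0, 9.6, 47.0]
tcp_rot: [-90.4, -0.6, 84.3]
ft_force: [0.3, 0.3, -0.2]
finger_gap: 39.0
```

Call:
arm_command:
  commands:
    - [60,[-0.05,0,0.02],[0,0.4,0]]
    - [60,[0,0,0],[0,0,0]]
    - [60,[0,0,0],[0,0,0]]
    - [60,[0,0,0.4],[0,0,0]]
    - [60,[0,0,0.9],[0,0,0]]

```text
time: 20.25
tool_pos: [576.9, 10.5, 80.4]
tcp_rot: [-89.2, -0.5, 84.3]
ft_force: [-0.0, 0.6, -0.3]
finger_gap: 50.9
```

Call:
arm_command:
  commands:
    - [50,[0,0,0.9],[0,0,0]]
    - [40,[0,0,0.9],[0,0,0]]
    - [30,[-0.6,-0.1,0.9],[0,0,0]]
    - [0,[-0.9,-0.1,0.2],[0,0,6]]
    - [0,[-0.9,-0.1,0],[0,0,6]]

```text
time: 20.67
tool_pos: [507.4, 1.5, 179.4]
tcp_rot: [-89.6, -0.5, 96.5]
ft_force: [0.2, 0.4, 0.3]
finger_gap: 2.5
```

Call:
arm_command:
  commands:
    - [0,[-0.9,-0.1,0],[0,0,0]]
    - [0,[-0.9,-0.1,0],[0,0,0]]
    - [0,[-0.5,-0.1,0],[0,0,0]]
    - [0,[0,0,0],[0,0,0]]
    - [0,[0,0,0],[0,0,0]]

```text
time: 21.08
tool_pos: [434.1, -8.1, 186.0]
tcp_rot: [-90.1, -0.3, 96.9]
ft_force: [0.6, 0.7, -0.8]
finger_gap: -0.0
```

```bash
python3 - <<'E'
from h import *
s=sense();print(s["tool_pos"],s["tcp_rot"],s["finger_gap"])
a=snapshot("side");b=snapshot("scene");cv2.imwrite("pics/s4.png",a);cv2.imwrite("pics/c4.png",b)
A=cv2.resize(a[165:315,250:420],None,fx=2.35,fy=2.35,interpolation=cv2.INTER_CUBIC);B=cv2.resize(b[165:315,240:420],None,fx=2.2,fy=2.35,interpolation=cv2.INTER_CUBIC)
B=cv2.resize(B,(400,A.shape[0]));cv2.imwrite("pics/m4.png",np.hstack([A,B]));print(A.shape)
for p in[(213,225),(203,280)]:print(onz("side",*p,15))
E
```

```text
[434.12384476  -8.0501385  185.97736059] [-90.0840014   -0.33590951  96.91059084] -0.007009921844573924
(352, 400, 3)
[340.05320788 107.98646166  15.        ]
[341.34974477 -62.84113933  15.        ]
```

View pics/m4.png

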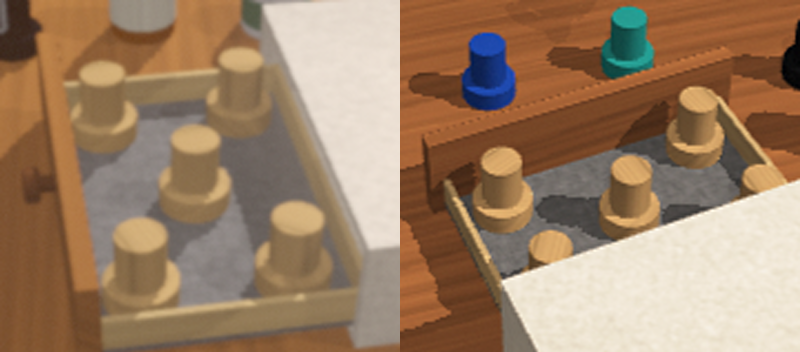

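The side and scene views show all five feet upright and spread: side crop tops at (103,77), (241,65), (195,142), (140,238), (297,220). Next I go down in front of the knob.

Call:
arm_command:
  commands:
    - [0,[-0.8,-0.15,-0.2],[0,0,0]]
    - [0,[0,0,-0.9],[0,0,0]]
    - [0,[0,0,-0.9],[0,0,0]]
    - [0,[0,0,-0.9],[0,0,0]]
    - [0,[0,0,-0.9],[0,0,0]]

```text
time: 21.6
tool_pos: [419.9, -13.2, 77.4]
tcp_rot: [-91.0, -0.1, 97.0]
ft_force: [0.9, 0.2, 0.5]
finger_gap: -0.2
```

Call:
arm_command:
  commands:
    - [0,[0,0,-0.3],[0,0,0]]
    - [0,[0,0,0],[0,0,0]]
    - [0,[0,0,0],[0,0,0]]

```text
time: 21.85
tool_pos: [416.8, -12.1, 62.4]
tcp_rot: [-90.4, -0.3, 97.0]
ft_force: [0.2, -1.1, -0.0]
finger_gap: -0.4
```

```bash
python3 - <<'E'
from h import *
np.set_printoptions(precision=1,suppress=True)
P={}
for n,u,v in[("FL",103,77),("BL",241,65),("C",195,142),("FR",140,238),("BR",297,220)]:
    w=onz("side",250+u/2.35,165+v/2.35,82);P[n]=toD(w);print(n,w,P[n])
s=sense();print(s["tool_pos"],toD(s["tool_pos"]),s["tcp_rot"])
E
```

```text
FL [512.4 102.8  82. ] [-55.6 103.4]
BL [633.7 116.5  82. ] [ 66.5 103.1]
C [585.9   5.2  82. ] [ 6.2 -2.1]
FR [ 538.1 -110.2   82. ] [ -54.5 -111.1]
BR [655.5 -95.4  82. ] [  63.8 -109.9]
[416.8 -12.1  62.4] [-163.8    0.2] [-90.4  -0.3  97. ]
```

Call:
arm_command:
  commands:
    - [0,[0,0,-0.3],[0,0.2,0]]
    - [0,[0,0,0],[0,0,0]]
    - [0,[0.15,0.02,0],[0,0,0]]
    - [0,[0.15,0.02,0],[0,0,0]]
    - [0,[0.15,0.02,0],[0,0,0]]

```text
time: 22.27
tool_pos: [435.4, -10.7, 57.8]
tcp_rot: [-90.6, -0.2, 97.0]
ft_force: [-0.8, -0.1, 0.7]
finger_gap: 0.1
```

Call:
arm_command:
  commands:
    - [0,[0.2,0.02,0],[0,0,0]]
    - [0,[0.2,0.02,0],[0,0,0]]
    - [0,[0.2,0.02,0],[0,0,0]]
    - [0,[0.2,0.02,0],[0,0,0]]
    - [0,[0.2,0.02,0],[0,0,0]]

```text
time: 22.68
tool_pos: [469.7, -7.5, 59.5]
tcp_rot: [-90.6, -0.2, 97.0]
ft_force: [-3.7, -0.1, 2.2]
finger_gap: 0.0
```

```bash
python3 - <<'E'
from h import *
a=snapshot("side");b=snapshot("scene");cv2.imwrite("pics/s5.png",a)
cv2.imwrite("pics/m5.png",np.hstack([cv2.resize(a[165:315,240:410],(400,352),interpolation=3),cv2.resize(b[120:270,230:400],(400,352),interpolation=3)]))
E
```

```text
(no output)
```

View pics/m5.png

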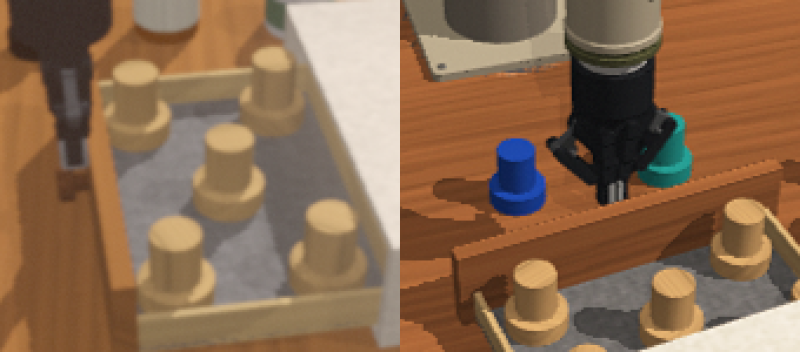

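Call:
arm_command:
  commands:
    - [0,[0.25,0.03,0.03],[0,0,0]]
    - [0,[0.25,0.03,0],[0,0,0]]
    - [0,[0.25,0.03,0],[0,0,0]]
    - [0,[0.25,0.03,0],[0,0,0]]
    - [0,[0.25,0.03,0],[0,0,0]]

```text
time: 23.2
tool_pos: [507.5, -2.9, 59.1]
tcp_rot: [-90.4, -0.2, 97.0]
ft_force: [-3.9, -1.0, 1.9]
finger_gap: 0.1
```

Call:
arm_command:
  commands:
    - [0,[0.25,0.03,0],[0,0,0]]
    - [0,[0.25,0.03,0],[0,0,0]]
    - [0,[0.25,0.03,0],[0,0,0]]
    - [0,[0.25,0.03,0],[0,0,0]]
    - [0,[0.25,0.03,0],[0,0,0]]

```text
time: 23.62
tool_pos: [549.4, 1.9, 59.0]
tcp_rot: [-90.4, -0.2, 97.0]
ft_force: [-3.6, -0.5, 2.3]
finger_gap: -0.2
```

Call:
arm_command:
  commands:
    - [0,[0.25,0.03,0],[0,0,0]]
    - [0,[0.25,0.03,0],[0,0,0]]
    - [0,[0.25,0.03,0],[0,0,0]]
    - [0,[0.25,0.03,0],[0,0,0]]
    - [0,[0.25,0.03,0],[0,0,0]]

```text
time: 24.03
tool_pos: [591.2, 6.8, 59.0]
tcp_rot: [-90.4, -0.2, 97.0]
ft_force: [-3.0, -1.0, 2.4]
finger_gap: -0.2
```

Call:
arm_command:
  commands:
    - [0,[0.25,0.03,0],[0,0,0]]
    - [0,[0.25,0.03,0],[0,0,0]]
    - [0,[0.25,0.03,0],[0,0,0]]
    - [0,[0.2,0.02,0],[0,0,0]]
    - [0,[0.15,0.02,0],[0,0,0]]

```text
time: 24.45
tool_pos: [628.6, 11.2, 58.8]
tcp_rot: [-90.4, -0.2, 97.0]
ft_force: [-2.1, -1.6, 0.9]
finger_gap: -0.2
```

Call:
arm_command:
  commands:
    - [0,[0.12,0.01,0],[0,0,0]]
    - [0,[0.12,0.01,0],[0,0,0]]
    - [0,[0.12,0.01,0],[0,0,0]]

```text
time: 24.7
tool_pos: [640.7, 12.6, 58.7]
tcp_rot: [-90.4, -0.2, 97.0]
ft_force: [-2.9, -0.0, 2.4]
finger_gap: 0.1
```

Call:
arm_command:
  commands:
    - [0,[0.12,0.01,0],[0,0,0]]
    - [0,[0.12,0.01,0],[0,0,0]]
    - [0,[0.12,0.01,0],[0,0,0]]

```text
time: 24.95
tool_pos: [649.7, 13.7, 58.4]
tcp_rot: [-90.0, -0.2, 97.0]
ft_force: [-32.0, -3.7, 24.5]
finger_gap: 0.3
```

Call:
arm_command:
  commands:
    - [0,[-0.1,-0.01,0.05],[0,0,0]]
    - [0,[-0.4,-0.05,0],[0,0,0]]
    - [0,[-0.8,-0.1,0],[0,0,0]]
    - [0,[-0.9,-0.1,0],[0,0,0]]
    - [0,[-0.9,-0.1,0.3],[0,0,0]]

```text
time: 25.37
tool_pos: [558.9, 3.1, 68.0]
tcp_rot: [-90.3, -0.2, 97.1]
ft_force: [-1.4, 0.4, 1.2]
finger_gap: 0.2
```

Call:
arm_command:
  commands:
    - [0,[-0.9,-0.1,0.9],[0,0,0]]
    - [0,[-0.9,-0.1,0.9],[0,0,0]]
    - [0,[-0.3,-0.1,0.9],[0,0,0]]
    - [0,[0,0,0],[0,0,0]]
    - [0,[0,0,0],[0,0,0]]

```text
time: 25.78
tool_pos: [489.6, -6.2, 151.3]
tcp_rot: [-90.3, -0.2, 97.0]
ft_force: [-0.6, 0.0, -1.0]
finger_gap: 0.1
```

```bash
python3 - <<'E'
from h import *
s=sense();print(s["tool_pos"],s["time"],s["ft_force"])
a=snapshot("side");b=snapshot("scene");cv2.imwrite("pics/s6.png",a)
cv2.imwrite("pics/m6.png",np.hstack([cv2.resize(a[150:320,330:480],(400,453),interpolation=3),cv2.resize(b[170:340,230:430],(400,340),interpolation=3)[:0].reshape(0,400,3) if 0 else cv2.copyMakeBorder(cv2.resize(b[170:340,250:420],(400,400),interpolation=3),0,53,0,0,0)]))
E
```

```text
[489.56118359  -6.16143945 151.34604196] 25.7833 [-0.61327176  0.00118351 -0.96009495]
```

View pics/m6.png

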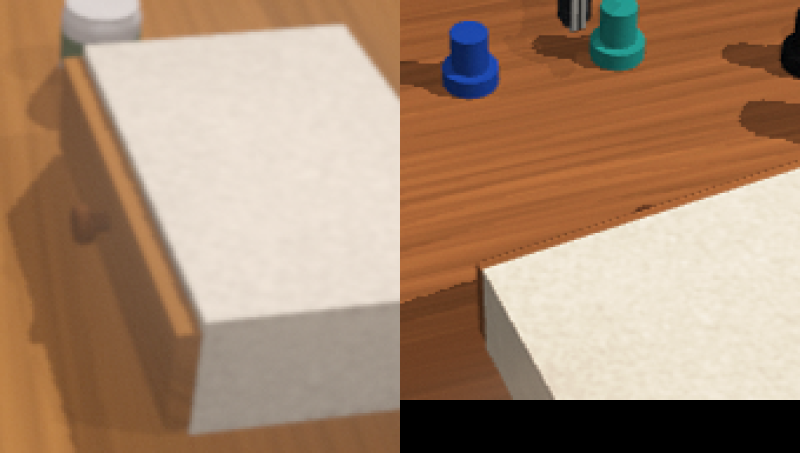

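```bash
python3 - <<'E'
from h import *
S=lambda u,v:(330+u*150/400,150+v*170/453)
for n,u,v,z in[("L front",66,58,91),("R front",175,337,91),("L in",84,58,91),("R in",197,333,91),("unit FR",204,324,100),("unit FL",86,45,100)]:
    w=onz("side",*S(u,v),z);print(n,w.round(1),toD(w).round(1))
for w in[(444.7,163.2),(484,-175.5)]:print(toD(w))
E
```

```text
L front [644.6 184.7  91. ] [ 85.2 169.5]
R front [ 679.4 -152.8   91. ] [  80.9 -169.7]
L in [659.2 184.1  91. ] [ 99.6 167.2]
R in [ 693.7 -149.7   91. ] [  95.5 -168.3]
unit FR [ 696.8 -151.6  100. ] [  98.4 -170.5]
unit FL [661.  189.2 100. ] [101.9 172.2]
[-115.89599732  171.15504026]
[-115.7856605  -169.81734547]
```

The panel looks closed against the unit, with an estimated gap of 2–4 mm, which is about the measuring error. A second gentle push will confirm the stop.

Call:
arm_command:
  commands:
    - [0,[0.4,0.04,-0.9],[0,0,0]]
    - [0,[0.6,0.07,-0.9],[0,0,0]]
    - [0,[0.9,0.1,-0.7],[0,0,0]]
    - [0,[0.9,0.1,-0.2],[0,0,0]]
    - [0,[0.6,0.07,0],[0,0,0]]

```text
time: 26.3
tool_pos: [595.3, 5.9, 62.7]
tcp_rot: [-90.3, -0.2, 97.0]
ft_force: [0.2, 0.1, 0.5]
finger_gap: -0.2
```

Call:
arm_command:
  commands:
    - [0,[0.3,0.03,0],[0,0,0]]
    - [0,[0,0,0],[0,0,0]]
    - [0,[0,0,0],[0,0,0]]

```text
time: 26.55
tool_pos: [605.5, 8.1, 55.0]
tcp_rot: [-89.9, -0.3, 97.1]
ft_force: [0.7, -0.4, -0.3]
finger_gap: 0.5
```

Call:
arm_command:
  commands:
    - [0,[0.1,0.01,0.3],[0,0,0]]
    - [0,[0.25,0.03,0],[0,0,0]]
    - [0,[0.25,0.03,0],[0,0,0]]
    - [0,[0.2,0.02,0],[0,0,0]]

```text
time: 26.88
tool_pos: [628.4, 11.0, 63.4]
tcp_rot: [-89.7, -0.4, 97.1]
ft_force: [0.5, 0.4, 0.7]
finger_gap: 0.6
```

Call:
arm_command:
  commands:
    - [0,[0.15,0.02,0],[0,0,0]]
    - [0,[0.1,0.01,0],[0,0,0]]

```text
time: 27.05
tool_pos: [637.9, 12.0, 64.6]
tcp_rot: [-89.9, -0.3, 97.1]
ft_force: [0.3, -0.1, 0.1]
finger_gap: 0.1
```

Call:
arm_command:
  commands:
    - [0,[0.12,0.01,0],[0,0,0]]
    - [0,[0.12,0.01,0],[0,0,0]]

```text
time: 27.22
tool_pos: [646.2, 12.6, 65.1]
tcp_rot: [-89.9, -0.3, 97.1]
ft_force: [-0.3, -0.8, -1.3]
finger_gap: 0.1
```

Call:
arm_command:
  commands:
    - [0,[0.12,0.01,0],[0,0,0]]
    - [0,[0.1,0.01,0],[0,0,0]]

```text
time: 27.38
tool_pos: [649.6, 12.9, 64.8]
tcp_rot: [-89.4, -0.3, 97.1]
ft_force: [-31.7, -3.9, 21.5]
finger_gap: -0.3
```

The stop is at the same point (x 649.6, 32 N), so the drawer is shut. Retreat and hand in.

Call:
arm_command:
  commands:
    - [0,[-0.1,-0.01,0.05],[0,0,0]]
    - [0,[-0.4,-0.05,0],[0,0,0]]
    - [0,[-0.8,-0.1,0],[0,0,0]]
    - [0,[-0.9,-0.1,0.3],[0,0,0]]
    - [0,[-0.5,-0.1,0.6],[0,0,0]]

```text
time: 27.8
tool_pos: [564.9, 2.2, 89.2]
tcp_rot: [-88.9, -0.4, 97.1]
ft_force: [-0.5, 1.1, 0.0]
finger_gap: 0.2
```

Call:
arm_command:
  commands:
    - [0,[0,0,0.9],[0,0,0]]
    - [0,[0,0,0.9],[0,0,0]]
    - [0,[0,0,0],[0,0,0]]
    - [0,[0,0,0],[0,0,0]]
    - [0,[0,0,0],[0,0,0]]

```text
time: 28.22
tool_pos: [562.5, 1.6, 148.2]
tcp_rot: [-89.0, -0.4, 97.1]
ft_force: [-0.2, 1.2, 0.3]
finger_gap: -0.6
```

```bash
python3 - <<'E'
from h import *
a=cv2.imread("pics/s6.png").astype(int);b=snapshot("side").astype(int)
print("panel region change",abs(a-b)[165:320,350:410].mean(),sense()["tool_pos"],sense()["ft_force"])
print(hand_in())
E
```

```text
panel region change 1.8960931899641578 [562.22769976   1.66854392 147.65807411] [ 0.13455438 -0.56695795  0.08659281]
the job is handed in; nothing more can be done
None
```

I placed one foot by each corner of the drawer and the fifth between them, then pushed the drawer shut and handed in at about 28 s.

**Feet:** in pictures taken before the push, all five stood upright in a single layer. Gaps between neighbours were at least about 50 mm, well over a finger's width. They cannot be seen now that the drawer is shut. The early part of the push was at a steady 3–4 N, but I have no view of them since.

**Drawer:** two separate pushes stopped at the same point (x about 649.6 mm, about 32 N along the push), which I take as the end stop. The panel stayed put when the arm backed away.

**Checks that disagreed:**
- **Fingertips:** they sat 8–17 mm above the reported TCP, not 19 mm ahead of it. The first grasp closed above the top foot without touching it, and I corrected for this from the pictures.
- **Drawer travel:** the front panel moved about 199 mm by the side camera, not 210 mm, and a gap of 2–4 mm shows between panel and unit. The camera is good to about 2–3 mm, so the drawer may have started slightly pushed in.

I never moved or touched the jar, hammer, tin or look-alike feet, but I did not measure their positions again at the end.

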